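# Index the turning table and lock it

### The arm

A 7-joint arm with a two-finger parallel gripper is mounted at the origin on a cart in front of the work surface, level with it; the furniture and walls round the work are solid. World frame = base frame: x ahead of the robot, y to its left, z up, the work surface at z = 0. Lengths are in m, angles in rad, forces in N, time in s.
With the tool pointing down it reaches from about 0.425 to 1.025 m from the base axis. Payload 3.6 kg.
Tool frame: the origin (TCP) lies on the centre line of the jaws, within the pads' length; the fingertips stand 14 mm ahead of it and the grasp point (between the pads) lies 5 mm behind it (robot.tip_extent is the distance from the TCP to the fingertips, in m); z points along the fingers, y is the line along which they close (so a half turn about z gives the same grasp; the last joint's range is limited). The gripper opens to 85 mm and grips with 20 to 120 N. Pads are 22 mm wide; open, the fingers measure 114 mm over their backs; the gripper's body (76 mm by 85 mm) begins 54 mm behind the grasp point. The pads swing forward as they close: fully open they stand 13 mm farther back than shut.
Start: joints at [1.216, 0.591, 0.048, 1.609, -0.033, 0.943, -0.034], TCP at [0.187, -0.7, 0.245] pointing down, gripper open.
Joint ranges: [-2.69, 2.69], [-0.47, 2.24], [-1.27, 1.36], [0.19, 2.51], [-1.53, 4.68], [0.08, 2.07], [-3.09, 3.09]. Speed limits (rad/s): [2.57, 2.57, 3.14, 3.14, 3.14, 3.14, 3.14].

### API

Orientations are given as a rotation vector (axis times angle).
In Python, from bench import robot, eyes gives the robot as it stands. Calls block until the motion is done:
- robot.movep(position, orientation): joint-space move of the TCP to a pose.
- robot.move_linear(position, ori=None, feed=0.15, contact_N=None): straight line of the TCP; ori=None keeps the orientation; feed is the mean speed in m/s. With contact_N (N) it stops when the force on the tool has changed by that much, and returns True; else False.
- robot.movej(angles): joint-space move.
- robot.move_gripper(opening, effort=None): finger opening in m; effort is the grip in N (None keeps the last); returns when the fingers have stopped.
- robot.pause(seconds).
- robot.solve_ik(position, orientation): joint angles nearest the present ones, or None.
- eyes.get_image(name): name is "scene" or "top" or "wrist"; returns a dict with "image" (480x640x3 uint8, red, green, blue), "range_z" (480x640 float32, m along the optical axis (not along the pixel's ray), 0 where there is no reading), "fx", "fy", "cx", "cy" (pixels), "world_to_cam" (4x4, takes a point from world to camera coordinates); the wrist camera has in their place "mount" (4x4, takes a point from camera to tool coordinates, whose origin is the TCP and whose axes are the flange's). Camera axes: x right, y up, looking along -z (the intrinsics and any distortion apply to the point x, -y, -z); pixel columns grow to the right and rows downward; lengths in m; the calibration is good to about 2 mm. A picture is of the moment at which its call begins: read the wrist's pose just before it.
A pose or a line that the arm cannot do raises robot.Unreachable and nothing moves.
- robot.finish_job(): hands the job in; it is judged then, once.
Readings, each from a call of its own:
- robot.get_clock(): time.
- robot.get_joints(): joint angles.
- robot.get_qd(): joint speeds.
- robot.get_joint_torque(): joint torques, N m.
- robot.get_tcp_pos(): TCP position.
- robot.get_eef_rot(): TCP orientation.
- robot.get_contact_force(): force on the tool from outside, world axes, zero at the start.
- robot.get_wrist_torque(): the same for the moment, N m.
- robot.get_grip_width(): finger opening in m.
- robot.get_finger_force(): force on a finger pad.
Only numpy, scipy, OpenCV 4.12 (cv2) and the standard library are available. Lean on these libraries where they do the work, as an engineer would, in place of code of your own. Each camera call takes 0.05 s, during which the arm holds its last target. There are 200 camera calls.

### The job

Without grasping anything, push on the arms of the small turning table with a fingertip until its longest arm, the one with the ball end, points straight at the tip of the fixed pointer. Then push the locking lever round, away from the robot, fully home to its stop, and come clear. Leave the gear lying on the table and do not disturb the loose parts round about.

Things in the scene. Friction and masses are not known exactly. Their poses are not given: they have to be found in the camera images.
- index_base: Dark steel base of the fixture, 12 mm thick, fixed to the bench. Origin: on the turning table's vertical axis, at bench level; z up, x roughly away from the robot, y to the robot's left. It reaches 140 mm toward -x (a 36 mm wide tongue under the pointer), 75 mm toward +x and -y, 167 mm toward +y (under the lever).
- pointer_tip (a point): Tip of the fixed conical pointer, 116 mm from the table's axis on the -x side of the base, 50 mm above the bench. It points at the axis and sits on a 16 mm post, 58 mm tall, 132 mm from the axis.
- table (a joint): Angle of the turning table in rad, counter-clockwise positive seen from above; at 0 (and every full turn) the ball arm points straight at the pointer. It turns both ways without a stop in reach, starts between 0.7 and 5.6, needs about 0.2 N m (3 N at 66 mm from the axis) and stays where it is left.
- table_centre (a point): Centre of the turning table's top, 56 mm above the bench. Steel disc, 72 mm across, rim to 60 mm height, on a 56 mm bearing. Four level round arms, 10 mm thick, 90 degrees apart, centre lines 50 mm above the bench: three plain ones reach 83 mm from the axis, the fourth, with the ball, is longer. Between the arms it is open down to the base's top at 12 mm.
- ball_arm_end (a point): Centre of the 18 mm ball on the end of the longest arm, 99 mm from the table's axis, 50 mm above the bench.
- lock_lever (a joint): Angle of the locking lever in rad, 0 to 1.134, growing clockwise seen from above. At 0 it points 120 degrees counter-clockwise from the base's x axis, at 1.134 (fully home) 55 degrees. Starts between 0 and 0.3, needs 0.12 N m, stays where left. Level round bar 10 mm thick, centre line 28 mm above the bench. Its thin stop pin, 38 mm tall, stands 32 mm from the pivot on the far (+x) side.
- lever_pivot (a point): Pivot of the locking lever, on the base at x = 0, y = +115 mm, 28 mm above the bench; its round boss is 24 mm across and rises to 41 mm.
- lever_end (a point): Centre of the 17 mm black ball on the lever's free end, 73 mm from the pivot, 28 mm above the bench.
- gear: Loose steel gear, 55 mm across, 19 mm high, lying flat inside the rim on the turning table and turning with it. Origin: centre of its underside, 56 mm above the bench. It stays there.
- tin: Loose tin, 73 mm across, 45 mm high, beyond the turning table. Bystander. Origin: centre of its underside.
- bush: Loose flanged steel bush, 38 mm across, 34 mm high, beyond and to the right of the turning table. Bystander. Origin: centre of its underside.
- vblock: Loose steel V-block, 42x51x34 mm, beyond the locking lever. Bystander. Origin: centre of its underside.
- punch: Loose steel centre punch, 10x110x10 mm, lying between the robot and the lever, its length along its own y. Bystander. Origin: centre of its underside.
- collar: Loose dark steel collar, 62 mm across, 22 mm high, on the robot's side of the fixture. Bystander. Origin: centre of its underside.
Things that resemble listed ones, but are neither listed nor needed, are in the scene too. Several things have the shape of the gear; the one meant has the colours described above.

How it is judged:
On the way, in this order (a step that is already met when the one before it is completed fails the run):
1. the ball arm points at the pointer (ball centre within 8 mm of the pointer's line) while the lever is not yet pushed home (y of ball_arm_end in the frame of index_base between -0.008 and 0.008 m and x of ball_arm_end in the frame of index_base below 0 m and value of joint lock_lever below 0.6 rad), for 0.3 s.
2. the locking lever is home at its stop with the ball arm still at the pointer (y of ball_arm_end in the frame of index_base between -0.008 and 0.008 m and x of ball_arm_end in the frame of index_base below 0 m and value of joint lock_lever above 1.03 rad), for 0.3 s.
At the end, for the whole second after the job is handed in: The centre of the ball on the longest arm is within 8 mm of the pointer's line, on the pointer's side; the locking lever is within 0.1 rad of its stop (above 1.03 rad); the table is at rest and the gear still lies flat on it within 12 mm of its centre (all of step 2 and velocity of joint table between -0.05 and 0.05 rad/s and horizontal distance between gear and index_base below 0.012 m and height (world z) of gear between 0.052 and 0.061 m and linear speed of gear below 0.02 m/s); the robot touches nothing.
It fails at once if the gear is lifted or knocked off the table (height (world z) of gear above 0.066 m or horizontal distance between gear and index_base above 0.02 m).
It fails at once if a loose part round about is moved by more than 20 mm or lifted (distance of any of tin, bush, vblock, punch, collar from where it was at the start of the episode above 0.02 m or height (world z) of any of tin, bush, vblock, punch, collar above 0.012 m).
It also fails if it takes over 61 s, if anything falls off the work surface, if the arm or the gripper's body presses on something with over 40 N, if the wrist force passes 120 N, or if a joint passes its speed limit or range.

## Working session

There is one attempt and no reset: what is moved stays moved. The work goes in short steps, each a Python script; the robot and the scene stay as the last script left them, time stands still between calls to the robot, and variables do not carry over. Pictures are saved under pics/ and viewed, at most 10 in all, crops included, and the job is handed in when it is done.

```bash
mkdir -p pics; ls; cat > h.py <<'E'
import numpy as np, cv2
from bench import robot, eyes
def grab(n):
    d=eyes.get_image(n); cv2.imwrite(f'pics/{n}0.png',d['image'][:,:,::-1]); np.savez(f'{n}.npz',**d); return d
def pt(d,u,v,z):
    "pixel -> world at plane height z"
    M=np.linalg.inv(d['world_to_cam']); r=M[:3,:3]@np.array([(u-d['cx'])/d['fx'],-(v-d['cy'])/d['fy'],-1]); o=M[:3,3]
    return o+r*(z-o[2])/r[2]
def cloud(d):
    v,u=np.mgrid[:480,:640]; r=d['range_z']; M=np.linalg.inv(d['world_to_cam'])
    p=np.stack([(u-d['cx'])/d['fx']*r,-(v-d['cy'])/d['fy']*r,-r],-1)
    return p@M[:3,:3].T+M[:3,3]
E
python3 - <<'E'
from h import *
for n in('top','scene'):
    d=grab(n); print(n,[k for k in d],d['fx'],d['fy'],d['cx'],d['cy'],d['world_to_cam'])
    for k in d:
        if k not in('image','range_z','fx','fy','cx','cy','world_to_cam'):print(k,d[k])
print(robot.get_clock(),robot.get_tcp_pos(),robot.get_eef_rot(),robot.tip_extent,robot.get_grip_width())
E
```

```text
pics
top ['image', 'range_z', 'fx', 'fy', 'cx', 'cy', 'world_to_cam'] 439.57777257158193 439.57777257158193 313.26450933262356 237.85226524269112 [[-0.01405683 -0.99956856  0.02578939  0.26447282]
 [ 0.9951367  -0.01147035  0.09783341 -0.50286634]
 [-0.09749538  0.0270392   0.9948686  -0.87275475]
 [ 0.          0.          0.          1.        ]]
scene ['image', 'range_z', 'fx', 'fy', 'cx', 'cy', 'world_to_cam'] 567.6967977824094 567.6967977824094 319.2085263836921 239.7971552657998 [[ 0.69385173 -0.71994544 -0.01575886 -0.13575911]
 [ 0.55167788  0.51736295  0.65420722 -0.45841151]
 [-0.46284045 -0.46261663  0.75615115 -0.61055407]
 [ 0.          0.          0.          1.        ]]
0.1 [ 0.18676845 -0.69977596  0.24422921] [-3.11287204e+00 -4.08338935e-01  5.64355130e-04] 0.014 0.0853361880521259
```

View pics/top0.png

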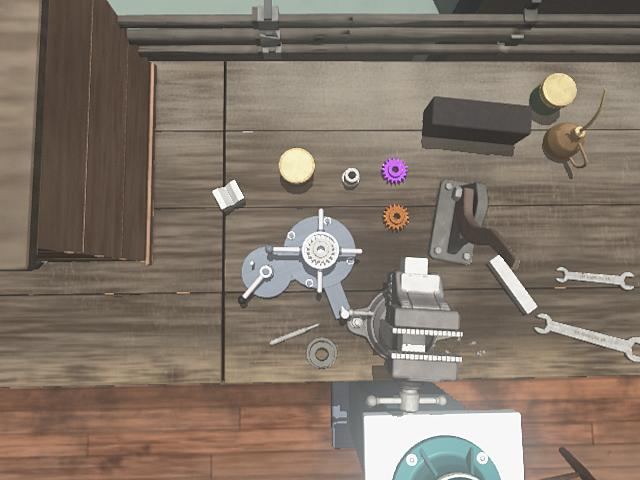

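View pics/scene0.png

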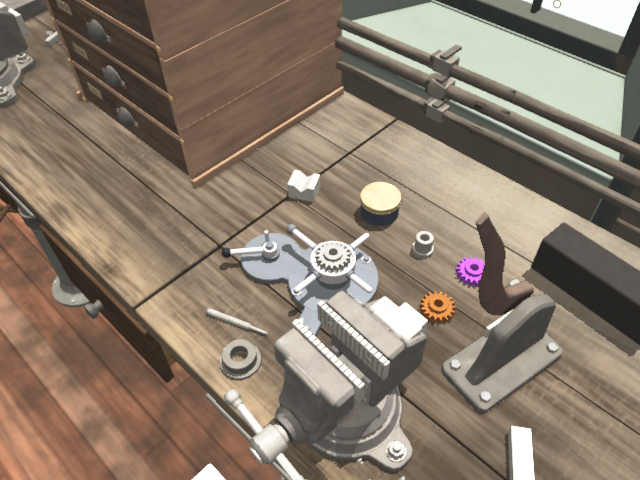

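The top view shows the turning table at about (320,250), the pointer tongue to (342,312), the lever pivot at (265,272) with its black ball at (244,301), and the vise close to the pointer. The steel gear at (320,249) is on the table. The purple gear (395,170) and orange gear (397,216) are decoys. Next I'll confirm in one enlarged crop and get the depth.

```bash
python3 - <<'E'
from h import *
t=dict(np.load('top.npz')); s=dict(np.load('scene.npz'))
a=cv2.resize(t['image'][200:330,230:370],None,fx=5,fy=4.6,interpolation=cv2.INTER_CUBIC)
a=cv2.resize(t['image'][200:330,225:365],(600,557),interpolation=cv2.INTER_CUBIC)
cv2.imwrite('pics/crop1.png',a[:,:,::-1])
P=cloud(t)
print('gear/ table',pt(t,320,250,.06),'pivot',pt(t,265.5,271.5,.041),'leverend',pt(t,244,301,.028))
for n,(u,v) in dict(top=(321,210),left=(270,250),right=(360,251),bot=(319,291),ptr=(345,312)).items(): print(n,pt(t,u,v,.05),P[v,u])
c=P[249,320]
for zl,zh in((.07,.08),(.005,.017),(.045,.056)):
    m=(P[...,2]>zl)&(P[...,2]<zh)&(np.hypot(P[...,0]-c[0],P[...,1]-c[1])<.04); print(zl,m.sum(),P[m].mean(0) if m.any() else '')
# vise cloud extents heights
C=cloud(s)
for Q in(P,C):
  m=(Q[...,2]>.03)&(Q[...,0]<.6)&(Q[...,0]>.2)&(Q[...,1]<-.05)&(Q[...,1]>-.35)
  q=Q[m]; print([ (round(y,2),np.round([q[(abs(q[:,1]-y)<.01)][:,0].min(),q[(abs(q[:,1]-y)<.01)][:,0].max(),q[(abs(q[:,1]-y)<.01)][:,2].max()],3)) for y in np.arange(-.3,-.05,.02) if (abs(q[:,1]-y)<.01).any()])
E
```

```text
gear/ table [0.47857491 0.24632807 0.06      ] pivot [0.43881796 0.35352571 0.041     ] leverend [0.38136659 0.3973026  0.028     ]
top [0.55865776 0.24268806 0.05      ] [0.41904884 0.28218925 0.91065283]
left [0.48047398 0.34385527 0.05      ] [0.47987222 0.34325115 0.05843154]
right [0.47633883 0.16717988 0.05      ] [0.4759682  0.16792392 0.05556787]
bot [0.39937351 0.24909725 0.05      ] [0.3995702  0.24942805 0.05860343]
ptr [0.35819535 0.19926329 0.05      ] [0.35869162 0.19993957 0.05701882]
0.07 320 [0.47974761 0.24587129 0.073558  ]
0.005 104 [0.46590892 0.25922121 0.01331301]
0.045 98 [0.47941233 0.25106252 0.05497248]
[(np.float64(-0.06), array([0.546, 0.597, 0.145]))]
[(np.float64(-0.06), array([0.526, 0.6  , 0.148]))]
```

View pics/crop1.png

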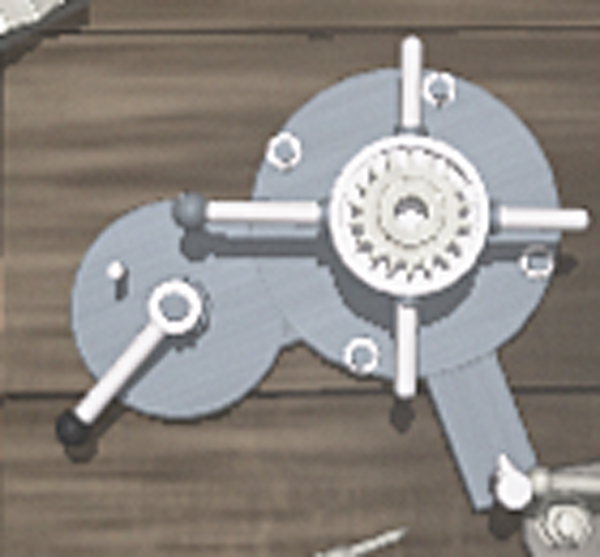

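The crop shows the ball (bluish) on the left arm at full-image (269,249), so that arm points at about 90° world. The axis is (0.4795,0.246) and the pivot (0.4388,0.3535) is 115 mm away, as it should be. The base x axis is therefore at about 20.7° and the predicted pointer post at (0.356,0.199) matches what I see. The lever is near 0. So the push is about 110° counter-clockwise. Next I'll check clearances and IK.

```bash
cat >> h.py <<'E'
C=np.array([.4795,.246]); PIV=np.array([.4388,.3535]); A0=np.arctan2(PIV[1]-C[1],PIV[0]-C[0])-np.pi/2  # base x axis yaw
def ori(psi): return np.pi*np.array([np.cos(psi/2),np.sin(psi/2),0])
def U(a): return np.array([np.cos(a),np.sin(a)])
def pose(c,phi,r,gap,z,flip,s=1):
    "finger trailing an arm at angle phi, pushing CCW (s=1) or CW (s=-1)"
    t=s*U(phi+np.pi/2); p=c+r*U(phi)-gap*t
    return np.r_[p,z],ori(phi+s*np.pi/2+flip)
E
python3 - <<'E'
from h import *
t=dict(np.load('top.npz'));s=dict(np.load('scene.npz'))
q=np.vstack([cloud(x)[x['range_z']>0] for x in(t,s)])
q=q[(q[:,0]>.28)&(q[:,0]<.75)&(q[:,1]>-.7)&(q[:,1]<.5)&(q[:,2]<.6)]
print('max z grid, rows x .30.. cols y'); 
ys=np.arange(-.1,.5,.05)
print('      ',np.round(ys,2))
for x in np.arange(.3,.75,.05):
    print(round(x,2),[int(1000*max([0,*q[(abs(q[:,0]-x)<.025)&(abs(q[:,1]-y)<.025),2]])) for y in ys])
print(np.degrees(A0))
d=eyes.get_image('wrist'); print(np.round(d['mount'],3))
for fl in(-np.pi,-np.pi/2,0,-3*np.pi/2):
  print('flip',fl)
  for nm,(c,r,a,z,sg) in dict(tab=(C,.066,(90,115,140,165,190,201),.05,1),lev=(PIV,.058,(145,120,100,85,75),.036,-1)).items():
    for x in a:
        j=robot.solve_ik(*pose(c,np.radians(x),r,.016,z,fl,sg)); print(nm,x,None if j is None else np.round(j,2))
E
```

```text
max z grid, rows x .30.. cols y
       [-0.1  -0.05  0.    0.05  0.1   0.15  0.2   0.25  0.3   0.35  0.4   0.45]
0.3 [5, 16, 195, 198, 198, 199, 24, 26, 15, 14, 7, 7]
0.35 [5, 17, 196, 198, 199, 197, 62, 12, 10, 5, 5, 5]
0.4 [22, 5, 25, 183, 185, 177, 17, 59, 16, 36, 41, 6]
0.45 [24, 29, 361, 144, 146, 56, 72, 78, 64, 56, 41, 5]
0.5 [19, 141, 306, 6, 15, 57, 72, 79, 65, 63, 15, 6]
0.55 [20, 148, 170, 22, 25, 5, 20, 60, 16, 5, 32, 38]
0.6 [26, 141, 143, 12, 15, 37, 38, 47, 49, 7, 38, 39]
0.65 [5, 17, 21, 22, 22, 38, 39, 50, 50, 48, 34, 5]
0.7 [79, 78, 78, 5, 13, 6, 5, 48, 50, 5, 5, 6]
20.73689882573215
[[ 0.     0.958  0.285  0.073]
 [ 1.    -0.     0.    -0.001]
 [ 0.001  0.285 -0.958 -0.13 ]
 [ 0.     0.     0.     1.   ]]
flip -3.141592653589793
tab 90 [-0.76  0.71  0.17  2.04 -0.28  0.41 -1.94]
tab 115 [-0.67  0.68 -0.01  2.09  0.02  0.37 -1.82]
tab 140 [-0.73  0.67  0.07  2.16 -0.13  0.32 -1.25]
tab 165 [-0.78  0.65  0.14  2.22 -0.31  0.28 -0.63]
tab 190 [-0.71  0.64  0.09  2.27 -0.24  0.24 -0.23]
tab 201 [-0.67  0.64  0.07  2.28 -0.19  0.23 -0.06]
lev 145 [-0.14  0.99 -1.08  2.1
[... 1288 characters left out ...]
-2.46]
lev 85 [-0.74  0.73 -0.14  2.02  0.24  0.41 -2.72]
lev 75 [-0.71  0.74 -0.18  2.    0.29  0.43 -2.93]
flip -4.71238898038469
tab 90 [-0.97  0.76  0.48  2.05 -0.74  0.5  -3.08]
tab 115 [ 0.03  0.97 -1.08  2.06  1.17  0.91  1.84]
tab 140 [-0.69  0.66  0.01  2.16 -0.01  0.32 -2.94]
tab 165 [-0.71  0.65  0.05  2.22 -0.12  0.27 -2.39]
tab 190 [-0.76  0.65  0.16  2.27 -0.4   0.25 -1.64]
tab 201 [-0.71  0.64  0.12  2.29 -0.33  0.23 -1.5 ]
lev 145 [-0.5   0.74 -0.5   2.14  0.82  0.46 -0.69]
lev 120 [-0.56  0.74 -0.43  2.09  0.69  0.45 -1.  ]
lev 100 [-0.52  0.77 -0.49  2.04  0.72  0.51 -1.36]
lev 85 [-1.06  0.76  0.32  2.03 -0.54  0.43 -0.42]
lev 75 [-0.97  0.75  0.2   2.01 -0.34  0.42 -0.78]
```

```bash
python3 - <<'E'
from h import *
robot.move_gripper(0.0)
p=robot.get_tcp_pos(); robot.move_linear(p+[0,0,.2],feed=.3)
phi=np.radians(86)
P,o=pose(C,phi,.066,.022,.42,-np.pi)
robot.movep(P,o); print(robot.get_clock(),np.round(robot.get_joints(),2),robot.get_tcp_pos(),P)
P[2]=.2; robot.move_linear(P,o,feed=.25)
print(robot.get_clock(),np.round(robot.get_joints(),2),robot.get_contact_force(),robot.get_grip_width())
grab('top')
d=grab('wrist')
a=np.hstack([cv2.imread('pics/top0.png')[120:400,160:480],cv2.resize(cv2.imread('pics/wrist0.png'),(373,280))]);cv2.imwrite('pics/c2.png',a)
E
```

```text
5.4167 [-0.81  0.27  0.24  1.71 -0.07  1.17 -2.2 ] [0.50660336 0.30950002 0.42004997] [0.50605034 0.31030458 0.42      ]
6.45 [-0.76  0.49  0.19  1.95 -0.14  0.71 -2.13] [-0.26426888  0.34145472  0.08100962] -3.963816008992615e-05
```

View pics/c2.png

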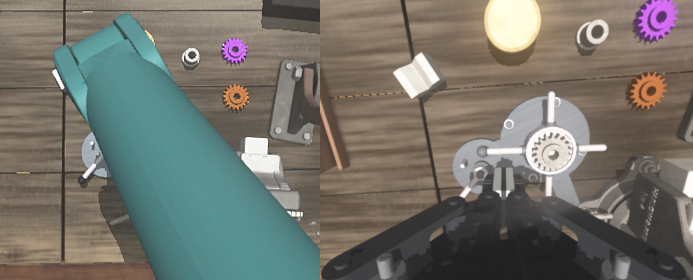

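The top view is now covered by the arm. The wrist view shows the fingertip at crop (503,170) and the table at (550,152), with an open gap between the arms. I'll descend in the gap and push to just short of the pointer.

```bash
python3 - <<'E'
from h import *
F=-np.pi
def go(deg,gap=.016,z=.048,feed=.12,c=None):
    P,o=pose(C,np.radians(deg),.066,gap,z,F); r=robot.move_linear(P,o,feed=feed,contact_N=c); return r
print(go(85,.024,.048,.15,8), robot.get_tcp_pos())
f=[]
for a in (90,102,114,126,138,150,162,174,186,195):
    go(a); f.append((a,np.round(robot.get_contact_force(),1).tolist(),round(robot.get_clock(),2)))
print(*f,sep='\n'); print(np.round(robot.get_joints(),2),robot.get_tcp_pos())
d=grab('wrist');np.savez('wp.npz',p=robot.get_tcp_pos(),r=robot.get_eef_rot())
E
```

```text
False [0.5098063  0.3100151  0.04882733]
(90, [-0.2, -0.2, 0.3], 7.98)
(102, [1.7, -0.8, 1.7], 8.34)
(114, [1.9, -0.3, 1.3], 8.7)
(126, [1.0, 1.4, 1.8], 9.06)
(138, [0.1, 1.0, 0.4], 9.42)
(150, [0.6, 0.7, -0.0], 9.78)
(162, [0.7, 0.7, 0.9], 10.13)
(174, [-0.6, 2.4, 0.4], 10.49)
(186, [-0.8, 0.9, 0.5], 10.85)
(195, [0.1, 2.3, 0.6], 11.16)
[-0.43  0.65 -0.27  2.27  0.59  0.29 -0.96] [0.41143147 0.24388417 0.04788243]
```

View pics/wrist0.png

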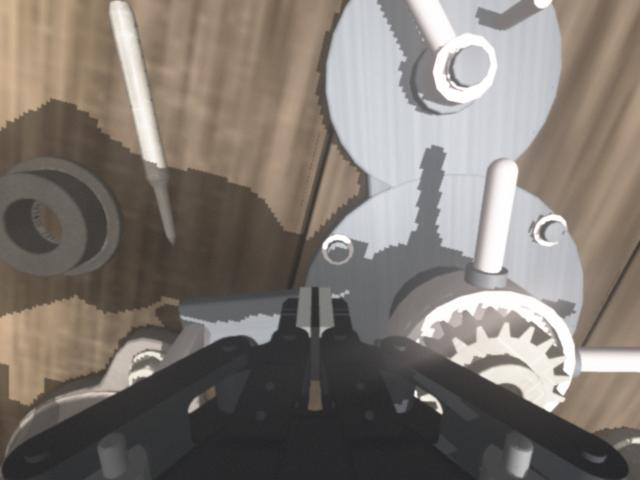

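The wrist view shows the lever boss top at (472,66) and the trailing plain arm from (489,268) to its tip at (503,162). That arm must point straight at the pivot when the ball arm is on the pointer, so I'll measure its angle.

```bash
cat >> h.py <<'E'
from scipy.spatial.transform import Rotation as R
def wcam(d,p,r):
    T=np.eye(4);T[:3,:3]=R.from_rotvec(r).as_matrix();T[:3,3]=p
    d['world_to_cam']=np.linalg.inv(T@d['mount']); return d
E
python3 - <<'E'
from h import *
d=dict(np.load('wrist.npz')); w=np.load('wp.npz'); wcam(d,w['p'],w['r'])
Pc=cloud(d)
for n,u,v,z in(('boss',472,66,.041),('armbase',489,262,.05),('armtip',502,170,.05),('disc?',500,355,.06)): print(n,pt(d,u,v,z),Pc[v,u])
m=(abs(Pc[...,2]-.052)<.004); m[:, :455]=0; m[:,525:]=0; m[270:]=0;m[:140]=0
q=Pc[m][:,:2]; print(m.sum(),q.min(0),q.max(0))
vx,vy,x0,y0=cv2.fitLine(q.astype(np.float32),cv2.DIST_HUBER,0,.01,.01).ravel(); a=np.degrees(np.arctan2(vy,vx))%180
print('arm deg',a,'offset of C',(C-[x0,y0])@[-vy,vx], 'target',np.degrees(A0)+90)
b=(abs(Pc[...,2]-.039)<.004); b[130:]=0; b[:,:425]=0; print('boss',b.sum(),Pc[b].mean(0))
g=(abs(Pc[...,2]-.06)<.003);g[:280]=0; print('rim',cv2.minEnclosingCircle(Pc[g][:,:2].astype(np.float32)))
E
```

```text
boss [0.44100404 0.35433277 0.041     ] [0.44043704 0.35387184 0.04261401]
armbase [0.47087239 0.28834898 0.05      ] [0.46759057 0.28949004 0.05537443]
armtip [0.46142558 0.32257863 0.05      ] [0.45839208 0.32225947 0.05565462]
disc? [0.48432769 0.25535789 0.06      ] [0.47599667 0.26084007 0.07071774]
2857 [0.45531104 0.28274294] [0.47739674 0.32684467]
arm deg 102.06269 offset of C 0.004789720624640035 target 110.73689882573215
boss 3433 [0.44029797 0.35539873 0.03837783]
rim ((0.4700632691383362, 0.25566989183425903), 0.07409148663282394)
```

```bash
python3 - <<'E'
from h import *
F=-np.pi
for a in(198,201.5):
    robot.move_linear(*pose(C,np.radians(a),.066,.016,.048,F),feed=.06)
robot.pause(.2)
# back off the arm, then up
robot.move_linear(*pose(C,np.radians(199),.066,.026,.048,F),feed=.1)
P,o=pose(C,np.radians(190),.075,.03,.16,F); robot.move_linear(P,o,feed=.2)
p,r=robot.get_tcp_pos(),robot.get_eef_rot(); d=grab('wrist'); np.savez('wp.npz',p=p,r=r)
print(robot.get_clock(),p)
E
```

```text
12.95 [0.40030223 0.26131448 0.15941854]
```

View pics/wrist0.png

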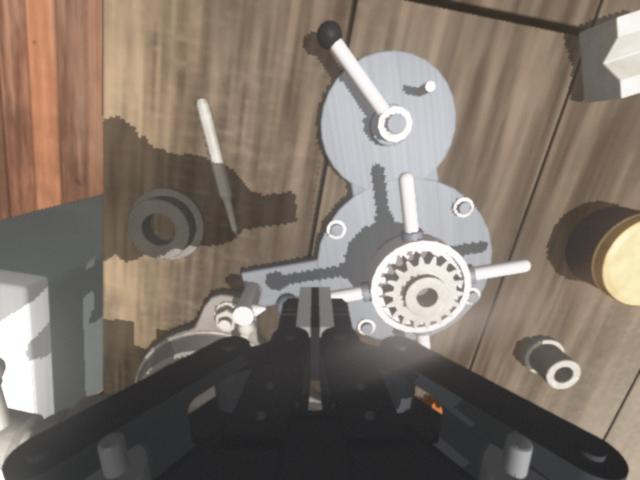

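Here the ball is at (288,302), the pointer post top at (243,315), the opposite arm tip at (527,266), the trailing arm tip at (407,178) and the boss at (394,124).

```bash
python3 - <<'E'
from h import *
d=dict(np.load('wrist.npz')); w=np.load('wp.npz'); wcam(d,w['p'],w['r'])
ball,opp,tr,boss,post=[pt(d,u,v,z)[:2] for u,v,z in((288,302,.05),(525,266.5,.05),(407.5,179,.05),(394,124,.041),(243,315,.058))]
an=lambda v:np.degrees(np.arctan2(v[1],v[0]))%360
c=ball+(opp-ball)*99/(99+81)
print('ball',ball,'opp',opp,'len',np.linalg.norm(opp-ball),'c',c,'boss',boss,np.linalg.norm(boss-c),'post',post,np.linalg.norm(post-c))
print('ball arm',an(ball-opp),'trail+90',an(tr-c)+90,'target via boss',an(boss-c)+90,'via post',an(post-c), 'C ref',an(tr-C)+90,an(boss-C)+90)
print('post-boss dir',an(post-boss),'expect A0+', np.degrees(np.arctan2(-115,-132))%360)
E
```

```text
ball [0.38798851 0.21347718] opp [0.5563685  0.27262312] len 0.17846586615125634 c [0.4805975  0.24600745] boss [0.43897281 0.35369449] 0.11545178707668186 post [0.35643548 0.20106252] 0.13204641370685868
ball arm 199.3545704728056 trail+90 199.29286075043802 target via boss 201.13320744654527 via post 199.8995507815312 C ref 198.52812301536548 200.62213551428758
post-boss dir 241.59723098872445 expect A0+ 221.06277483517593
```

The table is within about 1.2° (2 mm) of the pointer line, and the 132, 115 and 178 mm distances all check. Now the lever.

```bash
python3 - <<'E'
from h import *
F=-np.pi; L=lambda a,g,z:pose(PIV,np.radians(a),.052,g,z,F,-1)
for z in(.18,):
    robot.move_linear(*L(150,.024,z),feed=.15)
print(robot.move_linear(*L(150,.024,.034),feed=.12,contact_N=8),robot.get_clock())
for a in(145,130,115,100,88,80):
    h=robot.move_linear(*L(a,.016,.034),feed=.1,contact_N=20); print(a,h,np.round(robot.get_contact_force(),1))
    if h: break
h=robot.move_linear(*L(68,.016,.034),feed=.03,contact_N=8); print('stop',h,np.round(robot.get_contact_force(),1),robot.get_tcp_pos(),L(75.7,.0135,.034)[0])
robot.pause(.4)
q=robot.get_tcp_pos(); dirn=np.r_[-U(np.radians(75-90)),0]
robot.move_linear(q+.02*dirn,feed=.08); robot.move_linear(q+.04*dirn+[0,0,.17],feed=.2)
p,r=robot.get_tcp_pos(),robot.get_eef_rot(); grab('wrist'); np.savez('wp.npz',p=p,r=r); print(robot.get_clock(),p)
E
```

```text
False 16.9083
145 False [-0.3 -0.3 -0.4]
130 False [ 0.1 -1.3  0.7]
115 False [-0.9 -0.3 -0.8]
100 False [-1.  -0.  -0.9]
88 False [-0.5  0.5 -0.5]
80 False [-1.2  0.6 -0.7]
stop True [-0.7  0.2  1.1] [0.4386343  0.40917442 0.03375695] [0.43856224 0.4072233  0.034     ]
21.2917 [0.39986017 0.41807027 0.20209227]
```

View pics/wrist0.png

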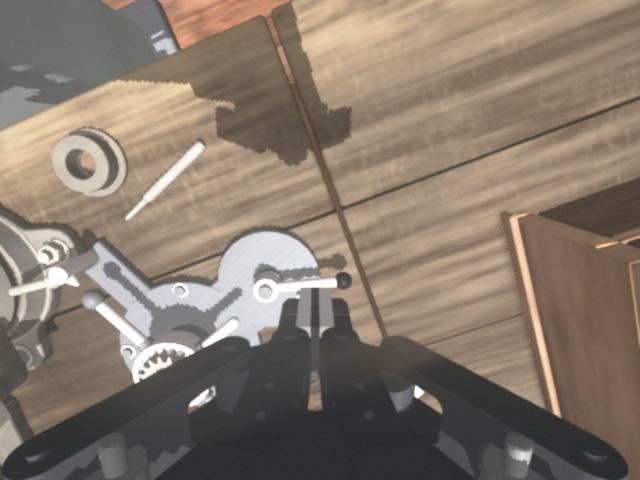

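The lever ball is at (344,281), the boss at (265,290), the ball-arm end at (94,299) and the pointer tip near (77,285). Checking the lever angle.

```bash
python3 - <<'E'
from h import *
d=dict(np.load('wrist.npz')); w=np.load('wp.npz'); wcam(d,w['p'],w['r'])
an=lambda v:np.degrees(np.arctan2(v[1],v[0]))%360
b=pt(d,265,290,.041)[:2]; e=pt(d,344,281,.028)[:2]; s1=pt(d,325,283,.028)[:2]
ball=pt(d,94,299,.05)[:2]; tip=pt(d,77,286,.05)[:2]
print('boss',b,'end',e,np.linalg.norm(e-b),'lever deg',an(e-b),an(e-s1),'home',np.degrees(A0)+55)
print('ball',ball,an(ball-C),'tip',tip,an(tip-C),'bal rel boss',ball-b)
E
```

```text
boss [0.43784947 0.35572273] end [0.46066383 0.42572601] 0.07362713139183708 lever deg 71.94899639504591 75.6970836071489 home 75.73689882573215
ball [0.38815763 0.21133181] 200.7838159707483 tip [0.37179414 0.20378266] 201.40363119115204 bal rel boss [-0.04969183 -0.14439092]
```

```bash
python3 - <<'E'
from h import *
robot.pause(.5); print(robot.finish_job(),robot.get_clock())
E
```

```text
the job is handed in; nothing more can be done
the job is handed in; nothing more can be done
```

The job is handed in, with no verdict returned: by the wrist camera, the ball arm is about 1° (2 mm) off the pointer line and the lever reads home at its stop; the arm was clear at about 22 s, with the gear still on the table.

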